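# Set a tripod leg to its length mark and shut its cam lever

## Robot

A 6-joint arm with a two-finger parallel gripper is mounted at the origin on the work surface. World frame = base frame: x ahead of the robot, y to its left, z up, the work surface at z = 0. Lengths are in m, angles in rad, forces in N, time in s.
With the tool pointing down it reaches from about 0.35 to 0.925 m from the base axis. Payload 6.4 kg.
Tool frame: the origin (TCP) lies midway between the tips of the shut fingers; the grasp point (between the pads) lies 19 mm behind it; z points along the fingers, y is the line along which they close (so a half turn about z gives the same grasp; the last joint's range is limited). The gripper opens to 94 mm and grips with 3 to 60 N. Pads are 16 mm wide; open, the fingers measure 119 mm over their backs; the gripper's body (75 mm by 177 mm) begins 78 mm behind the grasp point.
Start: joints at [1.16, 0.245, 1.558, -0, 1.339, -0.174], TCP at [0.152, 0.632, 0.205] pointing down, gripper open.
Joint ranges: [-3.13, 3.13], [-1.02, 2.26], [0.13, 2.54], [-0.95, 4.09], [0.21, 2.88], [-2.74, 2.74]. Speed limits (rad/s): [2.57, 2.57, 3.14, 3.14, 3.14, 3.14].

## Interface

Orientations are given as a rotation vector (axis times angle).
In Python, from workcell import arm gives the robot as it stands.
- The arm moves only by the shell command python3 -m inch 'ROWS'. ROWS is JSON, a list of rows, each a list of 3 entries, a list of its own where there are three numbers: the turn, a rotation vector about the world's x, y, z scaled (see below), then the shift along the world's x, y, z scaled (see below), then the finger opening in mm, from 0 to 94. In form: [[[ax, ay, az], [x, y, z], hand], ...]. A call has exactly 5 rows; each row shifts and turns the commanded pose from where the row before left it; what a row does not reach is not made up. The controller multiplies each number of a shift by 200 mm and each number of a turn by 120 degrees. A row lasts 1/10 s, in which the tool goes at most 50 mm and 8.59 degrees, less where a joint would pass 70% of its speed; a pose out of reach is approached as far as the arm can. A call with a number of a shift or a turn outside -1 to 1 is refused whole. A call with a gripper value outside its range is refused whole. The fingers move at their own pace and stop on an object; the grip force is fixed at half the most. Time passes only in rows, so rows that do not move let the fingers close, or fill a call up. It gives the time, the measured TCP pose, the force, the opening and the grip force at its end, in the units of the state.
- arm.observe(): the state, without advancing time (a new reading comes with each control period).
- arm.grab_frame(name): name is "scene" or "top" or "wrist"; returns (picture, depth): 384x512x3 uint8, red, green, blue; 384x512 float32, m along the optical axis (not along the pixel's ray), 0 where there is no reading.
- arm.calibration(name): a dict with "fx", "fy", "cx", "cy" (pixels), "R" (3x3) and "t" (3): a world point X has camera coordinates R X + t; the wrist camera has in their place "T_tool_cam" (4x4, takes a point from camera to tool coordinates, whose origin is the TCP and whose axes are the flange's). Camera axes: x right, y down, z forward; pixel columns grow to the right and rows downward; lengths in m; the calibration is good to about 2 mm. A picture is of the moment at which its call begins: read the wrist's pose just before it. calibration takes no time and is no camera call.
- arm.job_done(): hands the job in; it is judged then, once.
The state is a dict: "time": time; "q": joint angles; "joint_velocities": joint speeds; "joint_torque": joint torques, N m; "tcp_pos": TCP position; "ee_rot": TCP orientation; "ft_force": force on the tool from outside, world axes, zero at the start; "moment": the same for the moment, N m; "finger_gap": opening from 0.0 (shut) to 1.0 (fully open); "grasp_force": force on a finger pad.
Only numpy, scipy, OpenCV 4.12 (cv2) and the standard library are available. Lean on these libraries where they do the work, as an engineer would, in place of code of your own. Each camera call takes 0.05 s, during which the arm holds its last target. There are 200 camera calls.

## Task

On the window sill a small camera tripod has its legs folded out flat; the long leg, the one whose cam lever stands open, is springy and must be shortened. Leaving the lever open, push that leg in along its tube until the edge of its collar meets the rubber ring on the tube (do not shift the ring), pause there a moment, and then, still holding the leg at the ring, swing its cam lever fully shut against the leg. Finish while holding: leg at the ring, lever shut and the fingers firmly pinching leg and lever together, with the mug, the tumbler and the jar left alone.

Things in the scene. Friction and masses are not known exactly. Their poses are not given: they have to be found in the camera images.
- tripod: Small camera tripod fixed to the sill, three legs folded out flat. Origin on the sill under the round hub (56 mm across, ball head up to 108 mm high). x points outward along the working leg, y to that leg's lever side, z up. A bare aluminium tube, 14 mm thick, 33 mm above the sill, runs out from the hub into the working leg. The other two legs are short and shut: not used.
- thumb_bar (a point): Middle of the outer (away from hub) face of a black thumb bar that sticks out of the collar on the side away from the lever, at x 30, y -32 mm of the leg's frame. The bar spans x 18 to 30 mm, y -17 to -52 mm and stands 17 to 49 mm above the sill. A finger beside the sleeve can push the leg in on this face.
- leg (a joint): Slide of the working leg along its tube, m: 0 fully out, grows as it is pushed in towards the hub, at most 0.07. A spring inside pushes it back out with 1.5 N at 0 and about 2.8 N at 0.05, plus a little friction: let go, it springs out. The shut lever alone does not hold it against the spring.
- collar_edge (a point): On the sliding leg's axis, 33 mm above the sill, in the collar's inner (hub-side) face: the edge to bring to the ring. Origin of the leg's frame, axes as the tripod's. Along x: black collar 0 to 30 mm (34 mm wide and high); aluminium sleeve 25 to 120 mm (24 mm wide in y, 28 mm high); upright rubber foot, 32 mm thick, centred at 130 mm.
- ring (a point): Point on the leg axis in the plane of the outer face (away from the hub) of the rubber ring, the length mark: a black ring 24 mm across and 5 mm wide round the bare tube between hub and collar. It sits tightly at a different place each time and does not stop the collar, which would pass over it. Axes as the tripod's.
- lever (a joint): Cam lever of the working leg, rad: 0 shut (parallel to the leg), positive open, swung outwards to the +y side. It stays where it is left; about 1.5 N at 35 mm from its pivot moves it.
- lever_tip (a point): Tip of the cam lever at mid-height, 33 mm above the sill, 65 mm from its pivot. The lever is an upright steel strip 8 mm thick and 26 mm high, 70 mm from pivot to end.
- lever_pivot (a point): Upright pivot of the lever on the collar, at x 10, y 18 mm of the leg's frame; it rides with the leg. Shut, the lever's outer face is at y 22 mm, so that beside the sleeve leg and lever together are 34 mm wide (y -12 to 22 mm).
- mug: White mug, 82 mm across, 95 mm high; origin under its centre. To be left alone.
- tumbler: Glass tumbler, 84 mm across, 90 mm high; origin under its centre. To be left alone.
- jar: Amber glass jar with a steel cap, 56 mm across, 85 mm high; origin under its centre. To be left alone.

How it is judged:
On the way, in this order (a step that is already met when the one before it is completed fails the run):
1. the leg is held with its collar edge at the ring, the lever still open (x of collar_edge in the frame of ring between -0.004 and 0.004 m and value of joint lever above 0.2 rad and contact force between the fingers and leg above 0.5 N), for 0.3 s.
2. the lever is shut, the leg still at the ring and in the fingers (x of collar_edge in the frame of ring between -0.005 and 0.005 m and value of joint lever below 0.1 rad and contact force between the fingers and leg above 0.5 N), for 0.2 s.
At the end, for the whole second after the job is handed in: The collar edge is within 5 mm of the ring's outer face and at rest, the lever is within 0.1 rad of shut, and the fingers are still pinching leg and lever together (over 5 N on each). The ring is within 4 mm of where it was (x of collar_edge in the frame of ring between -0.005 and 0.005 m and value of joint lever below 0.1 rad and velocity of joint leg between -0.01 and 0.01 m/s and (contact force between the fingers and leg_c2 above 5 N or contact force between the fingers and leg_c0 above 5 N) and contact force between the fingers and lever above 5 N and distance of ring from where it was at the start of the episode below 0.004 m); the arm keeps its last pose, push and grip.
It fails at once if the lever swung most of the way shut while the leg is more than 8 mm off the ring (value of joint lever below 0.2 rad and (x of collar_edge in the frame of ring above 0.008 m or x of collar_edge in the frame of ring below -0.008 m)).
It fails at once if the ring pushed along the tube (distance of ring from where it was at the start of the episode above 0.006 m).
It fails at once if mug, tumbler or jar disturbed (distance of any of mug, tumbler, jar from where it was at the start of the episode above 0.02 m).
It also fails if it takes over 35 s, if anything falls off the work surface, if the arm or the gripper's body presses on something with over 40 N, if the wrist force passes 120 N, or if a joint passes its speed limit or range.

## Working session

There is one attempt and no reset: what is moved stays moved. The work goes in short steps, Python scripts to look and compute and a shell command to move; the robot and the scene stay as the last step left them, time stands still between calls to the robot, and variables do not carry over. Pictures are saved under pics/ and viewed, at most 10 in all, crops included, and the job is handed in when it is done.

```bash
mkdir -p pics; ls; python3 - <<'E'
from workcell import arm
import cv2, numpy as np
s=arm.observe(); print(s)
for n in("top","scene"):
    p,d=arm.grab_frame(n); cv2.imwrite(f"pics/{n}0.png",p[:,:,::-1]); np.savez(f"{n}0.npz",p=p,d=d); print(n,arm.calibration(n))
E
```

```text
pics
{'time': 0.0, 'q': array([ 1.15989847e+00,  2.45800584e-01,  1.55895371e+00,  1.74009364e-05,
        1.33870145e+00, -1.74097318e-01]), 'joint_velocities': array([ 0.00222454,  0.00132478, -0.00039039,  0.00181836,  0.00044254,
        0.00254122]), 'joint_torque': array([-8.00216312e-04, -4.15831518e+01, -3.14601552e+01,  6.84142741e-02,
        3.31747241e-02, -1.46700563e-04]), 'tcp_pos': array([0.15223976, 0.63132667, 0.20438641]), 'ee_rot': array([-3.71037692e-01, -3.11904644e+00,  2.79407676e-03]), 'ft_force': array([-0.22414114, -0.64639337,  1.10766172]), 'moment': array([0.00670559, 0.04747041, 0.00157319]), 'grasp_force': 0.0, 'finger_gap': 1.0018434686229913}
top {'fx': 359.2183849381357, 'fy': 359.2183849381357, 'cx': 256.8675123014505, 'cy': 187.68227156552427, 'R': array([[ 0.00365026, -0.99936046, -0.03557173],
       [-0.99816797, -0.00149297, -0.06048528],
       [ 0.06039349,  0.03572735, -0.99753505]]), 't': array([0.05150146, 0.58658332, 0.9732714 ])}
scene {'fx': 444.3179093654373, 'fy': 444.3179093654373, 'cx': 263.0829390390124, 'cy': 196.75574332508765, 'R': array([[-0.73363844,  0.67953354,  0.00296771],
       [ 0.56141565,  0.60856497, -0.56076835],
       [-0.38286695, -0.4097351 , -0.82796742]]), 't': array([ 0.40466081, -0.30473557,  1.40324993])}
```

View pics/top0.png

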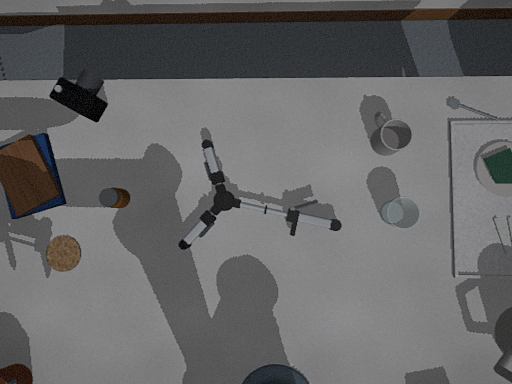

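View pics/scene0.png

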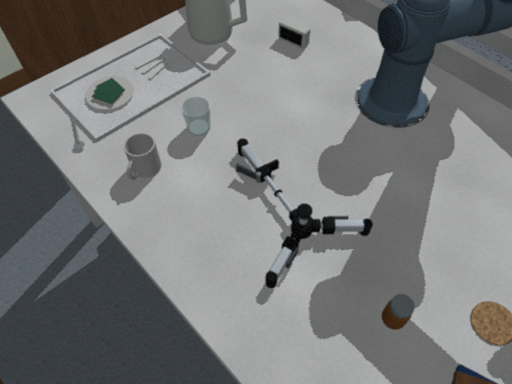

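```bash
cat > h.py <<'E'
from workcell import arm
import numpy as np, cv2
def ray(n,u,v,z):
    c=arm.calibration(n); R,t=np.array(c["R"]),np.array(c["t"]); o=-R.T@t
    d=R.T@np.array([(u-c["cx"])/c["fx"],(v-c["cy"])/c["fy"],1]); return o+d*(z-o[2])/d[2]
E
python3 - <<'E'
import cv2
p=cv2.imread('pics/top0.png'); cv2.imwrite('pics/c1.png',cv2.resize(p[175:250,210:350],None,fx=5.6,fy=5.6,interpolation=cv2.INTER_CUBIC))
p=cv2.imread('pics/scene0.png'); cv2.imwrite('pics/c2.png',cv2.resize(p[130:240,225:325],None,fx=5.4,fy=5.4,interpolation=cv2.INTER_CUBIC))
E
```

```text
(no output)
```

View pics/c1.png

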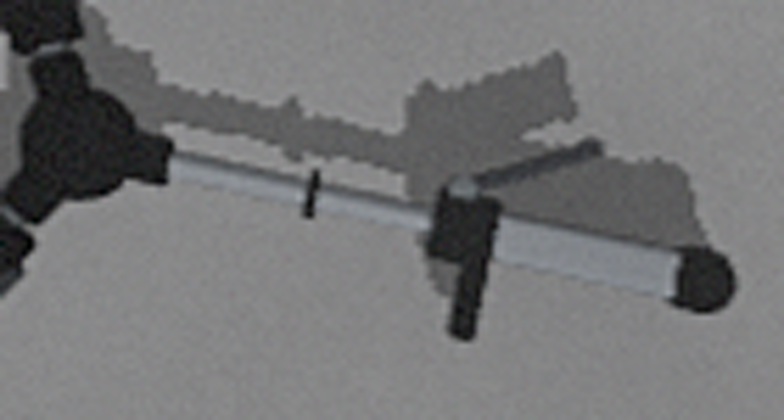

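View pics/c2.png

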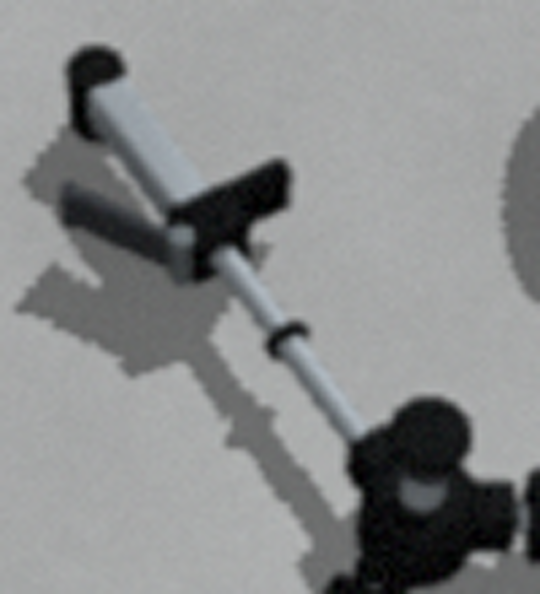

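```bash
python3 - <<'E'
from h import *
c=arm.calibration("top");print("cam",-np.array(c["R"]).T@c["t"])
f=lambda U,V,z,n="top":ray(n,(U+.5)/5.6-.5+210,(V+.5)/5.6-.5+175,z)
g=lambda U,V,z:ray("scene",(U+.5)/5.4-.5+225,(V+.5)/5.4-.5+130,z)
P=dict(ring=f(312,194,.033),ring_sc=g(288,336,.036),tube0=f(175,166,.036),foot=f(704,280,.05),collar_top=f(435,225,.05),collar_end=f(495,230,.05),bar_tip=f(463,338,.049),piv=f(465,187,.046),tip=f(600,148,.046),hub=f(82,145,.09))
for k,v in P.items():print(k,v.round(4))
# axis from sleeve/tube mid points
d=np.array([f(590,250,.04)-f(245,181,.036)])[0,:2]; d/=np.linalg.norm(d); print("dir",d,np.degrees(np.arctan2(d[1],d[0])))
d2=(P['foot']-P['ring'])[:2]; d2/=np.linalg.norm(d2); print("dir2",d2,np.degrees(np.arctan2(d2[1],d2[0])))
y=np.array([-d2[1],d2[0]])
for k,v in P.items():
  w=(v-P['ring'])[:2]; print(k,(w@d2*1e3).round(1),(w@y*1e3).round(1))
E
```

```text
cam [0.52654143 0.01757187 1.00818399]
ring [0.5271 0.0294 0.033 ]
ring_sc [0.5251 0.0283 0.036 ]
tube0 [0.5404 0.0957 0.036 ]
foot [ 0.4874 -0.1554  0.05  ]
collar_top [ 0.5127 -0.0291  0.05  ]
collar_end [ 0.5104 -0.0574  0.05  ]
bar_tip [ 0.4594 -0.0423  0.049 ]
piv [ 0.5307 -0.0436  0.046 ]
tip [ 0.5495 -0.1076  0.046 ]
hub [0.5491 0.1341 0.09  ]
dir [-0.19225315 -0.98134537] -101.08430454745458
dir2 [-0.21030756 -0.97763527] -102.14037666554
ring 0.0 0.0
ring_sc 1.5 -1.8
tube0 -67.6 -1.0
foot 189.1 -0.0
collar_top 60.3 -1.8
collar_end 88.4 1.9
bar_tip 84.3 -51.1
piv 70.6 18.9
tip 129.3 50.7
hub -107.0 -0.5
```

```bash
R='x'; 
python3 -m inch '[[[0,0,-0.03675],[0.0906,-0.1776,0],94],[[0,0,-0.03675],[0.0906,-0.1776,0],94],[[0,0,-0.03675],[0.0906,-0.1776,0],94],[[0,0,-0.03675],[0.0906,-0.1776,0],94],[[0,0,-0.03675],[0.0906,-0.1776,0],94]]'
python3 -m inch '[[[0,0,-0.03675],[0.0906,-0.1776,0],94],[[0,0,-0.03675],[0.0906,-0.1776,0],94],[[0,0,-0.03675],[0.0906,-0.1776,0],94],[[0,0,-0.03675],[0.0906,-0.1776,0],94],[[0,0,-0.03675],[0.0906,-0.1776,0],94]]'
python3 -m inch '[[[0,0,-0.03675],[0.0906,-0.1776,0],94],[[0,0,-0.03675],[0.0906,-0.1776,0],94],[[0,0,-0.03675],[0.0906,-0.1776,0],94],[[0,0,-0.03675],[0.0906,-0.1776,0],94],[[0,0,-0.03675],[0.0906,-0.1776,0],94]]'
python3 -m inch '[[[0,0,-0.03675],[0.0906,-0.1776,0],94],[[0,0,-0.03675],[0.0906,-0.1776,0],94],[[0,0,-0.03675],[0.0906,-0.1776,0],94],[[0,0,-0.03675],[0.0906,-0.1776,0],94],[[0,0,-0.03675],[0.0906,-0.1776,0],94]]'
python3 - <<'E'
from h import *
s=arm.observe();print(s['tcp_pos'],s['ee_rot'],s['q'],s['time'])
p,d=arm.grab_frame("wrist"); cv2.imwrite("pics/w1.png",p[:,:,::-1]); print(arm.calibration("wrist"))
np.savez("w1.npz",p=p,d=d,pos=s['tcp_pos'],rot=s['ee_rot'])
E
```

```text
time: 0.6
tcp_pos: [0.2433, 0.4526, 0.2049]
ee_rot: [-0.965, -2.99, 0.001]
ft_force: [-0.1, 0.2, 0.8]
finger_gap: 1.0
grasp_force: 0.0
time: 1.1
tcp_pos: [0.3338, 0.2751, 0.2051]
ee_rot: [-1.519, -2.75, 0.0]
ft_force: [1.3, 0.3, -0.3]
finger_gap: 1.002
grasp_force: 0.0
time: 1.6
tcp_pos: [0.4245, 0.0975, 0.2052]
ee_rot: [-2.017, -2.408, -0.0]
ft_force: [0.2, 0.4, 0.1]
finger_gap: 1.001
grasp_force: 0.0
time: 2.1
tcp_pos: [0.5151, -0.0801, 0.205]
ee_rot: [-2.44, -1.977, 0.0]
ft_force: [1.0, 0.4, 1.0]
finger_gap: 1.0
grasp_force: 0.0
[ 0.51510273 -0.08007841  0.20501073] [-2.44048413e+00 -1.97726187e+00  4.15343118e-04] [-3.71995338e-01 -5.84786507e-02  1.88427542e+00  9.44921166e-05
  1.31649065e+00 -1.63072892e-01] 2.1
{'fx': 303.93553046077545, 'fy': 303.93553046077545, 'cx': 251.10013182368456, 'cy': 189.1854277291327, 'T_tool_cam': array([[ 5.88073357e-04, -9.73787846e-01, -2.27457437e-01,
         6.54087863e-02],
       [ 9.99999814e-01,  5.35727515e-04,  2.91871330e-04,
         1.37252919e-03],
       [-1.62365546e-04, -2.27457566e-01,  9.73787980e-01,
        -1.79595607e-01],
       [ 0.00000000e+00,  0.00000000e+00,  0.00000000e+00,
         1.00000000e+00]])}
```

View pics/w1.png

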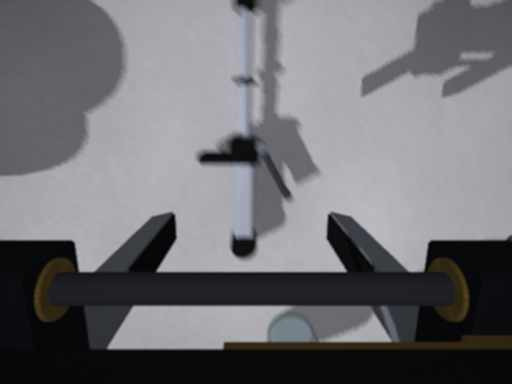

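```bash
cat >> h.py <<'E'
from scipy.spatial.transform import Rotation as Ro
def wray(pos,rot,u,v,z):
    c=arm.calibration("wrist");T=np.array(c["T_tool_cam"]);R=Ro.from_rotvec(rot).as_matrix()
    o=R@T[:3,3]+pos; d=R@T[:3,:3]@np.array([(u-c["cx"])/c["fx"],(v-c["cy"])/c["fy"],1]); return o+d*(z-o[2])/d[2]
RING=np.array([.5271,.0294]);A=np.radians(-101.8);D=np.array([np.cos(A),np.sin(A)]);Y=np.array([-D[1],D[0]])
def leg(p): w=np.asarray(p)[:2]-RING; return np.round([w@D*1e3,w@Y*1e3],1)  # mm from ring centre
E
python3 - <<'E'
from h import *
w=np.load("w1.npz");f=lambda u,v,z:wray(w['pos'],w['rot'],u,v,z)
p=w['p'];g=p.astype(int).max(2)
for u in(238,241,244,247): print(u,g[70:90,u],g[128:168,u])
print(g[205:255,243]);print('sleeve row 200',g[200,225:262],'tube row 110',g[110,232:258],'tube 50',g[50,232:258])
print('bar col 210',g[140:170,210])
P=dict(ring=f(244,80,.034),tube_t=f(247,50,.036),foot=f(243,243,.05),col_in=f(244,138,.05),piv=f(262,148,.046),tip=f(288,196,.046))
for k,v in P.items():print(k,v.round(4),leg(v))
print('tcp',leg(w['pos']))
E
```

```text
238 [183 183 183 176 165 152 138 130 121 115 116 124 127 133 138 147 160 172
 180 184] [185 183 175 162 151 136 115  98  76  57  42  24  15  13  18  17  17  16
  17  16  16  17  16  16  16  17  16  18  16  15  16  16  27  59  89 111
 131 147 163 176]
241 [186 185 178 173 166 153 134 118 100  96 101 110 120 133 148 161 167 173
 181 186] [190 189 184 176 163 144 125 102  82  64  49  34  23  17  16  18  18  18
  18  16  18  16  17  17  14  18  15  15  16  17  15  17  28  59  90 110
 130 145 157 171]
244 [178 178 175 171 165 154 143 129 110  99  91  84  91 111 131 148 159 170
 178 180] [181 180 178 176 171 162 149 130 112  93  69  48  33  21  18  17  18  18
  18  16  17  17  17  17  17  16  18  16  17  15  15  14  27  57  85 103
 121 140 153 168]
247 [157 157 156 156 151 142 134 124 109  93  72  63  71  85 100 118 130 144
 154 155] [148 147 147 145 141 137 129 117 101  80  65  51  35  23  17  16  18  17
  19  18  17  18  18  17  16  18  16  16  18  16  16  15  28  55  84 101
 118 134 151 164]
[181 180 180 181 180 181 180 180 180 181 180 181 180 180 180 180 180 180
 180 181 180 180 179 18
[... 220 characters left out ...]
 170 161 147 132 119 109 102 103 105 105 105 105
 105] tube row 110 [178 179 179 181 181 184 186 189 191 191 191 187 181 172 162 153 148 149
 150 156 163 169 178 183 184 182] tube 50 [178 179 178 178 179 181 182 183 184 184 182 179 176 170 162 157 154 153
 153 155 154 158 164 172 180 182]
bar col 210 [177 177 176 176 178 177 178 174 165 150 133 115  94  68  36  13  14  16
  16  18  29  59  86 107 128 144 161 172 180 180]
ring [0.5308 0.025  0.034 ] [3.5 4.5]
tube_t [0.5403 0.0537 0.036 ] [-26.5   8. ]
foot [ 0.491  -0.1546  0.05  ] [187.5   2.3]
col_in [ 0.5181 -0.0353  0.05  ] [65.1  4.4]
piv [ 0.5351 -0.0503  0.046 ] [76.4 24.2]
tip [ 0.5535 -0.1104  0.046 ] [131.4  54.4]
tcp [109.6  10.6]
```

```bash

python3 -m inch '[[[0,0,0],[0,0,-0.2],94],[[0,0,0],[0,0,-0.25],94],[[0,0,0],[0,0,-0.25],94],[[0,0,0],[0,0,-0.2],94],[[0,0,0],[0,0,-0.055],94]]'
python3 - <<'E'
from h import *
s=arm.observe();print(s['tcp_pos'],leg(s['tcp_pos']),s['ft_force'],s['time'])
P,d=arm.grab_frame("wrist"); T,_=arm.grab_frame("top")
np.savez("w2.npz",p=P,T=T,pos=s['tcp_pos'],rot=s['ee_rot'])
a=cv2.resize(P,(600,450)); b=cv2.resize(T[150:270,200:340],None,fx=2,fy=2) 
cv2.imwrite("pics/w2.png",P[:,:,::-1])
E
```

```text
time: 2.65
tcp_pos: [0.5107, -0.0769, 0.0097]
ee_rot: [-2.431, -1.977, 0.008]
ft_force: [-1.4, 0.4, 0.8]
finger_gap: 1.002
grasp_force: 0.0
[ 0.51071221 -0.07685573  0.00967506] [107.4   5.7] [-1.40945754  0.36806831  0.75442221] 2.65
```

View pics/w2.png

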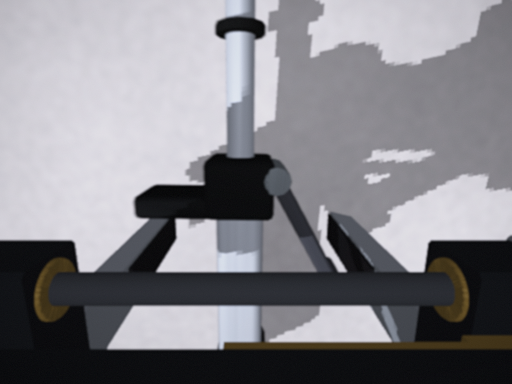

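```bash

python3 -m inch '[[[0,0,0],[0.02,-0.004,0],94],[[0,0,0],[0.002,0.01,0],94],[[0,0,0],[0.002,0.01,0],94],[[0,0,0],[0,0,0],94],[[0,0,0],[0,0,0],94]]'
python3 - <<'E'
from h import *
s=arm.observe();print(s['tcp_pos'],leg(s['tcp_pos']),s['ft_force'],Ro.from_rotvec(s['ee_rot']).as_matrix().round(3))
P,d=arm.grab_frame("wrist")
np.savez("w3.npz",p=P,pos=s['tcp_pos'],rot=s['ee_rot'])
f=lambda u,v,z:wray(s['tcp_pos'],s['ee_rot'],u,v,z)
g=P.astype(int).max(2)
print('col240 ring',g[10:50,240],'collar',g[140:165,240]); print(g[90,215:270],g[28,205:275])
for k,a in dict(ring=(240,28,.035),coltop=(240,155,.05),barR=(150,217,.049)).items(): print(k,leg(f(*a)))
E
```

```text
time: 3.25
tcp_pos: [0.5201, -0.0753, 0.0151]
ee_rot: [2.436, 1.982, 0.001]
ft_force: [0.2, -0.0, 0.7]
finger_gap: 1.0
grasp_force: 0.0
[ 0.52008047 -0.07534334  0.01511699] [104.   14.5] [ 0.17642557 -0.0035188   0.70070094] [[ 0.204  0.979  0.001]
 [ 0.979 -0.204 -0.   ]
 [-0.     0.001 -1.   ]]
col240 ring [221 221 221 222 221 221 221 222 222 222 222 222 222 223 223 225 224 224
 225 222 199 135  58  13   8  13  13  13  14  12  13  14  12  15  14  11
  11  51 127 190] collar [146 147 147 147 147 148 148 147 148 146 147 147 149 148 147 148 146 131
  92  42  11   7  10   9  10]
[235 235 236 236 236 235 233 229 223 214 205 197 189 181 171 159 147 137
 128 119 125 162 203 222 226 224 224 224 226 226 226 226 227 228 228 228
 227 227 227 227 227 227 227 227 227 215 187 156 145 147 150 147 149 150
 150] [207 191 166 138 127 131 129 117 102  91  90  87  82  78  84  86  84  90
  93  93 100 105 105 107 106 104 104 105 105 103 124 175 216 227 227 225
 225 225 224 224 224 224 224 224 224 220 196 159 142 143 145 143 144 142
 144 143 145 143 144 144 144 145 144 144 144 144 144 143 144 143]
ring [-3.6 10.5]
coltop [55.6 10.6]
barR [ 87.  -34.9]
```

```bash
cat >> h.py <<'E'
def meas(P,s,show=True):
    g=P.astype(int).max(2); f=lambda u,v,z:leg(wray(s['tcp_pos'],s['ee_rot'],u,v,z))
    # dark ring & collar along tube column; ring = dark blob ~ 45px wide, collar = larger
    m=(g<40).astype(np.uint8); m[235:]=0
    n,l,st,c=cv2.connectedComponentsWithStats(m)
    for i in range(1,n):
        if st[i,4]>150: print('blob u0,v0,w,h,area',st[i],c[i].round(1))
    return g,f
E
python3 - <<'E'
from h import *
w=np.load("w3.npz");s=dict(tcp_pos=w['pos'],ee_rot=w['rot']);g,f=meas(w['p'],s)
for r in (60,90,120):print(r,g[r,200:245])
for u in (216,222,228):print(u,g[5:55,u],g[135:165,u],g[200:235,u])
print('bar150',g[190:230,130],'bar',g[190:230,140])
E
```

```text
blob u0,v0,w,h,area [199  29  46  19 564] [221.7  36.8]
blob u0,v0,w,h,area [ 121  159  135   76 5924] [197.5 197.7]
blob u0,v0,w,h,area [328 215  17  20 185] [333.7 227.6]
60 [222 221 221 221 220 220 220 217 216 221 226 228 229 231 232 233 234 234
 233 234 233 231 227 219 209 202 194 185 177 166 153 141 132 123 115 131
 180 219 229 228 227 227 227 227 227]
90 [226 226 226 226 226 226 226 225 222 220 225 228 230 232 233 235 235 236
 236 236 235 233 229 223 214 205 197 189 181 171 159 147 137 128 119 125
 162 203 222 226 224 224 224 226 226]
120 [224 223 224 224 223 223 223 223 222 222 223 227 230 231 234 236 239 237
 218 174 153 156 155 153 148 147 144 143 142 140 138 134 130 126 120 124
 164 206 225 228 227 227 228 228 228]
216 [229 229 229 229 229 229 229 230 229 229 229 230 230 230 230 230 231 231
 231 232 230 204 149  87  41  22  22  22  24  24  22  24  23  21  15  24
  83 172 227 235 233 232 231 232 232 233 233 233 233 233] [238 239 238 239 239 238 239 239 240 239 239 239 239 239 239 239 240 240
 241 242 241 223 170 140 137 139 135 115  73  29] [ 15  12  15  15  16  14  15  14  
[... 695 characters left out ...]
7  20  20  20  21  20  18  19  15  14
  45 105 155 173 175 174 175 174 175 175 175 174 176 175] [143 141 143 142 142 142 142 141 142 143 143 142 143 143 142 143 141 143
 142 143 143 142 142 142 144 144 142 125  85  37] [ 14  14  13  16  14  13  13  14  14  13  13  16  17  14  15  14  13  16
  14  11  11  13  38  86 130 147 147 146 149 147 148 148 147 146 147]
bar150 [224 223 223 222 206 160  84  27   6   8  10  10  17  17  20  23  24  27
  27  26  27  25  28  26  28  27  28  30  27  26  29  81 161 213 225 223
 223 222 222 221] bar [ 85  25   6   8   8  10   8  10   8  11  11  14  16  18  20  20  23  24
  26  25  26  25  25  26  26  27  28  28  28  23  30  78 160 213 226 221
 206 177 133 101]
```

```bash
python3 - <<'E'
from h import *
w=np.load("w3.npz");s=dict(tcp_pos=w['pos'],ee_rot=w['rot']);f=lambda u,v,z:leg(wray(s['tcp_pos'],s['ee_rot'],u,v,z))
print('ringface',f(222,41,.04),'collar',f(222,163,.04),'collar end top',f(222,223,.05),'bar outer',f(140,222,.049),'bar tip',f(120,215,.049))
for u in (216,222,228):print(f(222,163,.04)-f(222,41,.04))
print('tcp',leg(w['pos']))
E
```

```text
ringface [3.3 2.2] collar [60.9  1. ] collar end top [89.8  1.3] bar outer [ 89.7 -40.2] bar tip [ 86.  -49.9]
[57.6 -1.2]
[57.6 -1.2]
[57.6 -1.2]
tcp [104.   14.5]
```

```bash

python3 -m inch '[[[0,0,0],[0.006,0.03,0],94],[[0,0,0],[0.006,0.03,0],94],[[0,0,0],[0.006,0.03,0],94],[[0,0,0],[0.006,0.03,0],94],[[0,0,0],[0.006,0.03,0],94]]'
python3 -m inch '[[[0,0,0],[0.006,0.03,0],94],[[0,0,0],[0.006,0.03,0],94],[[0,0,0],[0.006,0.03,0],94],[[0,0,0],[0,0,0],94],[[0,0,0],[0,0,0],94]]'
python3 - <<'E'
from h import *
s=arm.observe();print(s['tcp_pos'],leg(s['tcp_pos']),s['ft_force'])
P,d=arm.grab_frame("wrist"); cv2.imwrite("pics/w4.png",P[:,:,::-1])
np.savez("w4.npz",p=P,pos=s['tcp_pos'],rot=s['ee_rot'])
meas(P,s)
g=P.astype(int).max(2); print(g[60:240,222])
E
```

```text
time: 3.8
tcp_pos: [0.5263, -0.045, 0.0147]
ee_rot: [2.436, 1.982, 0.001]
ft_force: [2.1, -3.2, 0.7]
finger_gap: 0.998
grasp_force: 1.4
time: 4.3
tcp_pos: [0.5291, -0.027, 0.0144]
ee_rot: [-2.437, -1.982, 0.0]
ft_force: [0.3, -3.1, 1.3]
finger_gap: 1.001
grasp_force: 1.2
[ 0.52905779 -0.02703102  0.01435422] [54.8 13.5] [ 0.30602058 -3.05162405  1.25610513]
blob u0,v0,w,h,area [205 138  43   9 352] [226.1 142.1]
blob u0,v0,w,h,area [ 124  166  134   69 5922] [200.5 204.7]
blob u0,v0,w,h,area [328 215  17  20 185] [333.7 227.6]
[234 234 235 235 234 234 235 234 235 235 235 235 235 235 235 235 235 235
 235 235 235 236 236 237 236 236 236 236 236 236 236 236 236 236 236 236
 236 236 236 237 237 236 237 237 237 237 236 219 176 151 149 152 150 150
 152 150 150 150 151 151 150 150 150 150 150 151 151 150 150 148 150 149
 150 151 149 151 148 117  62  19  13  18  14  15  17  12  19  48 100 138
 149 149 147 150 147 148 148 148 149 147 148 148 149 150 149 149 151 149
 150 147 130  87  37  13   8  12  13  13  15  15  15  15  15  15  14  15
  15  15  16  16  16  15  15  14  15  15  16  15  15  12  11  16  13  13
  15  14  14  16  16  15  13  14  15  15  16  14  13  15  13  15  13  14
  12  13  12  14  14  12  11  13  41  95 137 149 147 147 147 147 146 148]
```

View pics/w4.png

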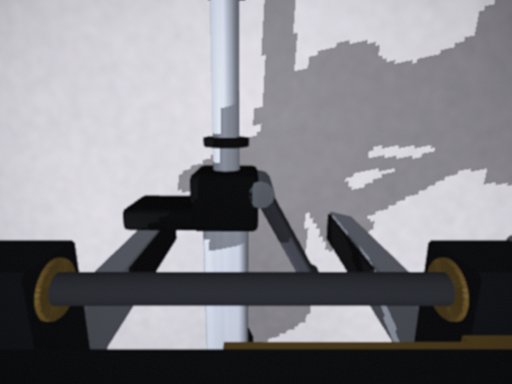

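```bash
python3 - <<'E'
from h import *
w=np.load("w4.npz");f=lambda u,v,z:leg(wray(w['pos'],w['rot'],u,v,z))
print('ringface',f(226,147.8,.04),'collar',f(226,171,.04),'col end',f(226,229.5,.05))
E
```

```text
ringface [4.  2.2] collar [15.8  2. ] col end [43.9  2.3]
```

```bash

python3 -m inch '[[[0,0,0],[-0.005,0.0158,0],94],[[0,0,0],[-0.005,0.0158,0],94],[[0,0,0],[-0.005,0.0158,0],94],[[0,0,0],[-0.005,0.0158,0],94],[[0,0,0],[0,0,0],94]]'
python3 - <<'E'
from h import *
s=arm.observe();print(s['tcp_pos'],leg(s['tcp_pos']),s['ft_force'])
P,d=arm.grab_frame("wrist"); cv2.imwrite("pics/w5.png",cv2.resize(P[100:300,120:380,::-1],None,fx=3,fy=3))
np.savez("w5.npz",p=P,pos=s['tcp_pos'],rot=s['ee_rot'])
meas(P,s)
g=P.astype(int).max(2)
for u in (232,240,246):print(u, g[140:185,u],g[215:240,u])
E
```

```text
time: 4.85
tcp_pos: [0.5249, -0.0142, 0.0144]
ee_rot: [-2.437, -1.982, 0.0]
ft_force: [1.4, -3.6, 0.9]
finger_gap: 0.999
grasp_force: 1.3
[ 0.52492304 -0.01417101  0.0143675 ] [43.1  6.8] [ 1.41148839 -3.57680515  0.92280636]
blob u0,v0,w,h,area [212   0  52  24 787] [238.9   7.9]
blob u0,v0,w,h,area [ 137  159  135   76 6307] [214.7 202.4]
blob u0,v0,w,h,area [328 215  18  20 189] [333.7 227.5]
232 [138 138 139 136 138 138 138 138 138 139 138 139 137 138 138 137 138 138
 139 135 109  62  21  12  12  16  15  14  15  14  13  14  11   8  10  12
  14  13  14  12  14  13  15  16  14] [ 14  14  12  16  14  13  14  12  13  14  14  11  15  11  12  40  93 136
 147 147 145 144 145 144 144]
240 [146 148 146 147 146 146 146 147 146 147 146 146 146 147 146 146 147 148
 148 144 124  78  30  13  14  17  15  15  17  17  16  16  10   9  11  11
  12  15  13  15  14  14  13  15  15] [ 13  15  13  16  13  15  12  15  14  12  14  15  11  10  14  42  95 137
 149 149 148 147 147 147 147]
246 [136 138 136 138 137 138 137 136 137 136 137 137 137 136 137 138 136 137
 138 133 107  58  18  14  16  15  14  14  16  15  14  10  10   9  12  12
  14  14  14  13  14  16  14  16  16] [ 14  14  15  16  16  13  14  14  14  14  13  12  13  13  13  41  93 135
 148 147 145 145 146 145 145]
```

View pics/w5.png

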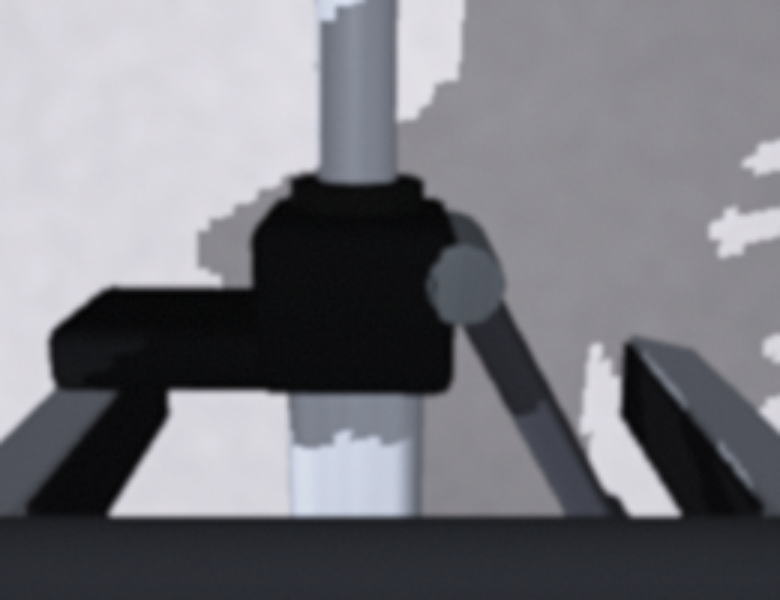

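```bash
python3 - <<'E'
from h import *
w=np.load("w5.npz");f=lambda u,v,z:leg(wray(w['pos'],w['rot'],u,v,z))
a=f(239,161,.04);b=f(239,231,.05)
print('ring inner face',a,'->outer',a+[5,0],'col end',b,'->edge',b-[30,0]); 
w=np.load("w4.npz");b=f(226,229.9,.05);print('w4: edge by end',b-[30,0]); print('ring inner w4',f(226,137.5,.04))
w=np.load("w3.npz");b=f(222,223,.05);print('w3',b-[30,0], 'ring inner',f(222,28,.045))
E
```

```text
ring inner face [-1.1  2. ] ->outer [3.9 2. ] col end [32.9  2.1] ->edge [2.9 2.1]
w4: edge by end [14.1  2.3]
ring inner w4 [-1.1  2.3]
w3 [59.8  1.3] ring inner [-0.9  2.7]
```

```bash

python3 -m inch '[[[0,0,0],[0,0,0],94],[[0,0,0],[0,0,0],94],[[0,0,0],[0,0,0],94],[[0,0,0],[0,0,0],94],[[0,0,0],[0,0,0],94]]'
python3 -m inch '[[[0,0,0],[0,0,0],88],[[0,0,0],[0,0,0],82],[[0,0,0],[0,0,0],76],[[0,0,0],[0,0,0],70],[[0,0,0],[0,0,0],64]]'
python3 -c "
from h import *
s=arm.observe();print(leg(s['tcp_pos']),s['ft_force'])"
python3 -m inch '[[[0,0,0],[0,0,0],58],[[0,0,0],[0,0,0],52],[[0,0,0],[0,0,0],48],[[0,0,0],[0,0,0],44],[[0,0,0],[0,0,0],41]]'
python3 - <<'E'
from h import *
s=arm.observe();print(leg(s['tcp_pos']),s['ft_force'])
P,d=arm.grab_frame("wrist"); cv2.imwrite("pics/w6.png",cv2.resize(P[100:300,120:380,::-1],None,fx=3,fy=3))
np.savez("w6.npz",p=P,pos=s['tcp_pos'],rot=s['ee_rot'])
meas(P,s)
E
```

```text
time: 5.4
tcp_pos: [0.5249, -0.0146, 0.0143]
ee_rot: [-2.437, -1.981, 0.001]
ft_force: [-1.1, -2.0, 2.4]
finger_gap: 1.0
grasp_force: 1.3
time: 5.9
tcp_pos: [0.5256, -0.0148, 0.0144]
ee_rot: [2.437, 1.981, 0.001]
ft_force: [-1.5, -2.9, -0.6]
finger_gap: 0.701
grasp_force: 2.2
[43.6  7.5] [-1.53935791 -2.87416964 -0.55194976]
time: 6.4
tcp_pos: [0.5256, -0.0148, 0.0147]
ee_rot: [2.437, 1.982, 0.001]
ft_force: [-0.2, -2.9, 1.8]
finger_gap: 0.442
grasp_force: 2.0
[43.5  7.5] [-0.15200001 -2.90279842  1.78330995]
blob u0,v0,w,h,area [210   0  52  24 724] [237.4   7.4]
blob u0,v0,w,h,area [ 136  158  134   77 6217] [214.6 201.5]
```

View pics/w6.png

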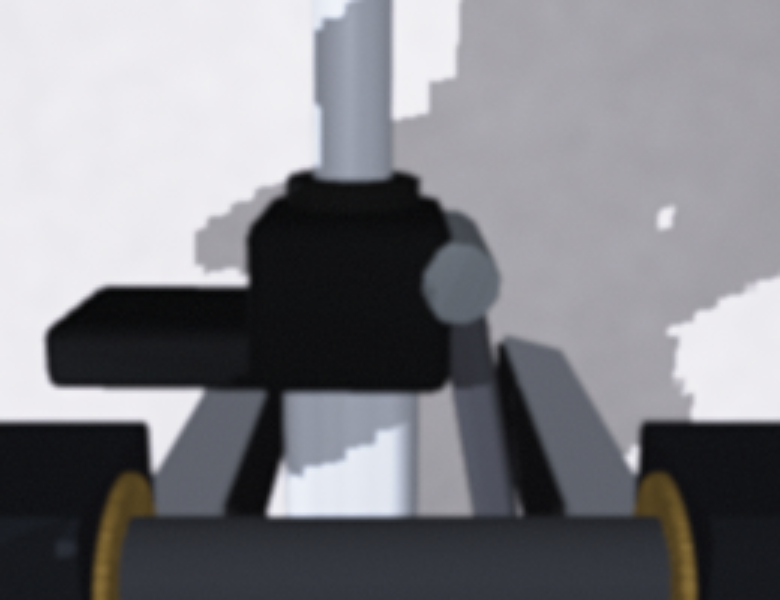

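```bash

python3 -m inch '[[[0,0,0],[0,0,0],38],[[0,0,0],[0,0,0],35],[[0,0,0],[0,0,0],31],[[0,0,0],[0,0,0],26],[[0,0,0],[0,0,0],22]]'
python3 -m inch '[[[0,0,0],[0,0,0],20],[[0,0,0],[0,0,0],20],[[0,0,0],[0,0,0],20],[[0,0,0],[0,0,0],20],[[0,0,0],[0,0,0],20]]'
python3 - <<'E'
from h import *
s=arm.observe();print(leg(s['tcp_pos']),s['ft_force'])
P,d=arm.grab_frame("wrist"); cv2.imwrite("pics/w7.png",cv2.resize(P[100:300,120:380,::-1],None,fx=3,fy=3))
np.savez("w7.npz",p=P,pos=s['tcp_pos'],rot=s['ee_rot'])
g=P.astype(int).max(2); print(g[150:170,236],g[220:240,236])
for u,v,z in((236,160.5,.04),(236,230.5,.05)):print(leg(wray(s['tcp_pos'],s['ee_rot'],u,v,z)))
E
```

```text
time: 6.95
tcp_pos: [0.5227, -0.0138, 0.0144]
ee_rot: [-2.434, -1.978, 0.006]
ft_force: [-10.9, -1.6, 10.9]
finger_gap: 0.355
grasp_force: 30.4
time: 7.45
tcp_pos: [0.5228, -0.0139, 0.0144]
ee_rot: [-2.434, -1.978, 0.006]
ft_force: [-10.1, -0.9, 11.3]
finger_gap: 0.356
grasp_force: 30.4
[43.2  4.6] [-10.08640445  -0.87391586  11.29256888]
[161 162 162 161 162 161 162 163 163 157 126  65  19  15  19  19  19  20
  17  18] [ 18  18  16  15  15  17  17  15  14  27  70 124 161 170 170 168 169 170
 169 169]
[-1.2 -1.5]
[32.8 -1.3]
```

View pics/w7.png

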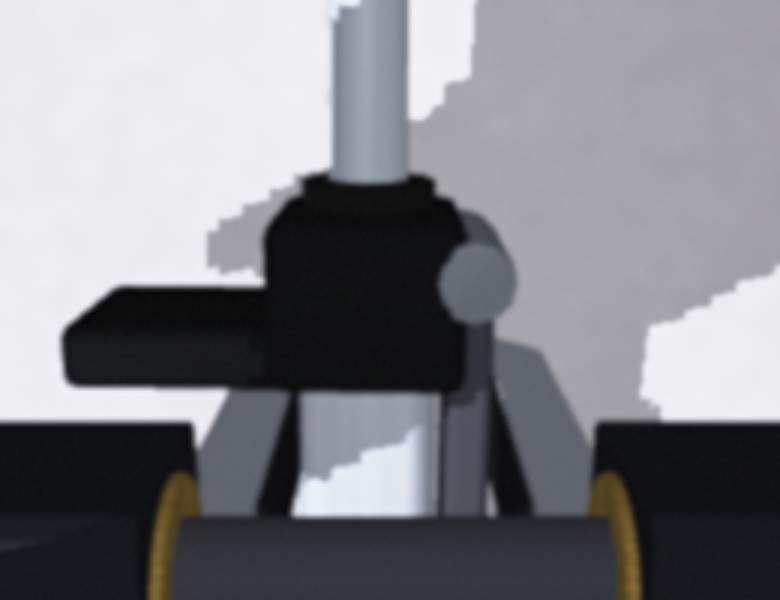

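```bash

python3 -m inch '[[[0,0,0],[-0.004,0.001,0],20],[[0,0,0],[-0.004,0.001,0],20],[[0,0,0],[0,0,0],20],[[0,0,0],[0,0,0],20],[[0,0,0],[0,0,0],20]]'
python3 - <<'E'
from h import *
s=arm.observe();print(leg(s['tcp_pos']),s['ft_force'],s['grasp_force'],s['finger_gap'])
P,d=arm.grab_frame("wrist"); g=P.astype(int).max(2); print(g[155:165,236],g[226:236,236])
print(arm.job_done())
E
```

```text
time: 8.0
tcp_pos: [0.5228, -0.0139, 0.0145]
ee_rot: [-2.436, -1.98, 0.002]
ft_force: [-5.2, -1.2, 5.7]
finger_gap: 0.353
grasp_force: 31.0
[43.3  4.6] [-5.20082967 -1.21980052  5.68136946] 30.980602980125695 0.3532497354693398
[161 161 162 162 151 117  59  19  16  17] [ 15  15  17  37  89 140 166 171 169 169]
the job is handed in; nothing more can be done
None
```

I handed the job in at about 8 s: by the wrist camera the collar edge is within about 1 mm of the ring, the lever is shut (33 mm opening) and the fingers pinch leg and lever with 31 N. The ring measured unmoved, and I did not re-image the mug, tumbler or jar, which the arm stayed clear of.

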